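# Fit the two-part lid and take the outer cover off again

## Task

Pick up the two-part lid by the black knob in its middle, with the wooden cover riding along on the steel inner lid, lower it gently onto the green canister until the inner lid is fully home in the mouth, and let go of the knob. Then take the wooden cover by its raised collar, lift it straight up off the inner lid, which must stay seated and undisturbed, and finish still holding the cover level and still, about 10 cm above where it lay, over the canister. Do not drop the lids, do not shove the canister about, and leave the cream canister, the jars and the salt shaker alone.

Things in the scene. Friction and masses are not known exactly. Their poses are not given: they have to be found in the camera images.
- canister_green: Green round open canister, 88 mm outside diameter (89.4 mm over two thin steel bands), 85 mm high, mouth 76 mm across, wall 6 mm. Loose, about 0.8 kg. Origin: centre of its underside, z up along its axis. When the inner lid is fully home its origin lies 71 mm above this origin.
- canister_cream: Cream round open canister of the same shape and size as the green one. Origin: centre of its underside. To be left alone; the two canisters and the lid swap places between starts. Fixed and solid behind the work: a black knife block (y about -0.12 to 0.04) and a wall boiler (y about 0.1 to 0.5, from 0.25 m up), both from about x = 0.62 back; keep the wrist clear of them.
- inner_lid: Steel inner lid, loose, about 0.25 kg, standing on its plug with the wooden cover on it. Origin: centre of the plug's underside, z up. Heights above it: plug 0-14 mm, 69 mm diameter (lowest 4 mm taper to 63); flange 14-20 mm, 84 mm diameter, which rests on the canister's rim; round stem 20-51 mm, 20 mm diameter; round black knob 51-75 mm.
- knob (a point): Middle of the inner lid's black knob: upright cylinder 22 mm diameter, 24 mm high, to grip from above; 63 mm above the inner lid's origin, 14 mm above the top of the cover's collar.
- outer_lid: Wooden cover, loose, about 0.12 kg, resting by its weight on the inner lid's flange, the knob standing up through its hole; about 4 mm sideways play. Origin: centre of its lower edge, z up, 15 mm above the inner lid's origin while nested. Plate 102 mm diameter, top 10 mm above the origin; collar 10-34 mm above it, 46 mm outside, 32 mm inside diameter.
- collar (a point): Centre of the wooden cover's collar at half its height: an upright ring 46 mm outside diameter, 24 mm high, to grip across from above; 22 mm above the cover's origin. While nested, the knob stands between the fingers, its top 26 mm above the collar's top.
- jam_jar: Jam jar with a yellow lid, 68 mm diameter, 84 mm high, origin centre of underside. Bystander.
- salt_shaker: Salt shaker with a grey top, 44 mm diameter, 90 mm high, origin centre of underside. Bystander.
- spice_a: Spice jar with a yellow cap, 42 mm diameter, 96 mm high, standing at the back by the wall, origin centre of underside. Bystander.
- spice_b: Spice jar with a yellow cap, 42 mm diameter, 96 mm high, standing at the back by the wall, origin centre of underside. Bystander.
- spice_c: Spice jar with a yellow cap, 42 mm diameter, 96 mm high, standing at the back by the wall, origin centre of underside. Bystander.
There are look-alikes about, which are no part of the job. Leave any purple look-alike of the outer_lid alone. Leave any pink look-alike of the canister_green alone.

How it is judged:
By the outcome, as a careful person would: the job done as asked, in the order asked, and still so for the second after the job is handed in, while the arm keeps its last pose, push and grip.
It also fails if it takes over 48 s, if anything falls off the work surface, if the arm or the gripper's body presses on something with over 40 N, if the wrist force passes 120 N, or if a joint passes its speed limit or range.

## Robot

A 7-joint arm with a two-finger parallel gripper is mounted at the origin on a cart in front of the work surface, level with it; the furniture and walls round the work are solid. World frame = base frame: x ahead of the robot, y to its left, z up, the work surface at z = 0. Lengths are in m, angles in rad, forces in N, time in s.
With the tool pointing down it reaches from about 0.425 to 1.025 m from the base axis. Payload 9.4 kg.
Tool frame: the origin (TCP) lies at the very end of the fingers, on their centre line; the grasp point (between the pads) lies 19 mm behind it (env.grasp_offset is the distance from the TCP to the grasp point, in m); z points along the fingers, y is the line along which they close (so a half turn about z gives the same grasp; the last joint's range is limited). The gripper opens to 93 mm and grips with 3 to 60 N. Pads are 15 mm wide; open, the fingers measure 128 mm over their backs; the gripper's body (75 mm by 188 mm) begins 65 mm behind the grasp point.
Start: joints at [1.193, 0.599, -0.003, 1.599, 0.002, 0.943, -0.08], TCP at [0.215, -0.692, 0.219] pointing down, gripper open.
Joint ranges: [-2.57, 2.57], [-0.35, 1.97], [-1.29, 1.29], [0.11, 2.56], [-1.05, 4.19], [0.11, 1.86], [-2.63, 2.63]. Speed limits (rad/s): [2.22, 2.22, 3.01, 3.01, 3.14, 3.14, 3.14].

## Interface

Orientations are given as a rotation vector (axis times angle).
In Python, from workcell import monitor, snapshot, env, finder gives the robot as it stands. The module is installed in compiled form; this text tells all that it offers.
- The arm moves only by the tool move_arm, never from a script. Its argument "steps" is a list of rows, each a list of 3 entries, a list of its own where there are three numbers: the shift along the tool's x, y, z in cm, then the turn, a rotation vector about the tool's x, y, z in rad, then the opening, from -1 (shut) to 1 (fully open), so that 0 is half open. In form: [[[dx, dy, dz], [rx, ry, rz], claw], ...]. A call has 1 to 20 rows; each row is the pose to reach, as a shift and turn from the pose commanded when the call began, along the tool's axes at that moment; what a row does not reach only later rows make up. A row lasts 1/12 s, in which the tool goes at most 41.7 mm and 7.16 degrees, less where a joint would pass 70% of its speed; a pose out of reach is approached as far as the arm can. A call with a gripper value outside its range is refused whole. The fingers move at their own pace and stop on an object; "squeeze" is the grip in N (left out, the last holds). Time passes only in rows, so rows that repeat a pose let the fingers close. It gives the time, the measured TCP pose, the force, the opening and the grip force at its end, in the units of the state.
- monitor.read_state(): the state, without advancing time (a new reading comes with each control period).
- snapshot(name): name is "side" or "top"; returns a dict with "image" (384x512x3 uint8, red, green, blue), "depth" (384x512 float32, m along the optical axis (not along the pixel's ray), 0 where there is no reading), "K" (3x3 intrinsics, pixels), "world_from_camera" (4x4, takes a point from camera to world coordinates). Camera axes: x right, y down, z forward; pixel columns grow to the right and rows downward; lengths in m; the calibration is good to about 2 mm. A picture is of the moment at which its call begins.
- env.finish_job(): hands the job in; it is judged then, once.
Trained networks look in the newest picture that a camera, given by its name, has taken for a name from the list of things; names that differ only in an ending like _2 or _b are one class to them, and where a whole thing is asked for, a point or a joint stands for the part that bears it (a point fixed in the world has none). Each returns a list of dicts, best first, with "p" (0 to 1); they miss things now and then, are a little off and sometimes report something else, mostly with a low value. They report only what shows in the picture. A call takes as long as a camera call. They do not tell look-alikes from the thing itself.
- finder.boxes_of(camera, target): "position" ([x, y, z] in m, in world coordinates, good to about 4 mm: the middle of the surface that is visible of it).
- finder.masks_of(camera, target): "region" (384x512 bool, what is visible of it).
- finder.spot_point(camera, target): "position" ([x, y, z] in m, in world coordinates, good to about 4 mm: a listed point, or the origin of a listed thing).
The state is a dict: "clock": time; "joint_positions": joint angles; "joint_vel": joint speeds; "effort": joint torques, N m; "tool_pos": TCP position; "tool_rot": TCP orientation; "contact_force": force on the tool from outside, world axes, zero at the start; "torque": the same for the moment, N m; "opening": opening from 0.0 (shut) to 1.0 (fully open); "grasp_force": force on a finger pad.
Only numpy, scipy, OpenCV 4.12 (cv2) and the standard library are available. Lean on these libraries where they do the work, as an engineer would, in place of code of your own. Each camera call takes 0.05 s, during which the arm holds its last target. There are 200 camera calls.

## Working session

There is one attempt and no reset: what is moved stays moved. The work goes in short steps, Python scripts to look and compute and a tool call to move; the robot and the scene stay as the last step left them, time stands still between calls to the robot, and variables do not carry over. Pictures are saved under pics/ and viewed, at most 10 in all, crops included, and the job is handed in when it is done.

Besides the shell and the picture viewer there is one more tool, called as name(argument=value, ...), one argument or row to a line, values as JSON. move_arm: Moves the arm, as the interface text tells. Its arguments: {"type":"object","properties":{"steps":{"type":"array"},"squeeze":{"type":"number"}},"required":["steps"]}

```bash
mkdir -p pics
python3 - <<'E'
from workcell import monitor, snapshot, env, finder
import cv2,numpy as np
s=monitor.read_state();print(s['clock'],s['tool_pos'],s['tool_rot'],s['opening'],env.grasp_offset)
ims=[]
for c in('side','top'):
    d=snapshot(c);ims.append(d['image']);print(c,d['world_from_camera'].round(3).tolist(),d['K'].round(0).tolist())
    cv2.imwrite(f'pics/{c}0.png',d['image'][:,:,::-1])
    for t in('canister_green','inner_lid','knob','outer_lid','collar','jam_jar','salt_shaker'):
        for r in finder.spot_point(c,t)[:4]: print(c,t,round(r['p'],2),np.round(r['position'],3))
E
```

```text
0.0 [ 0.21461335 -0.69199773  0.21778455] [-3.10464058e+00 -4.70561171e-01  6.19327606e-04] 0.996711629098268 0.0188
side [[0.999, 0.035, -0.028, 0.594], [0.045, -0.838, 0.544, -0.672], [-0.005, -0.545, -0.838, 1.118], [0.0, 0.0, 0.0, 1.0]] [[459.0, 0.0, 255.0], [0.0, 459.0, 193.0], [0.0, 0.0, 1.0]]
side canister_green 0.88 [0.454 0.188 0.   ]
side canister_green 0.85 [ 0.549  0.386 -0.   ]
side inner_lid 0.42 [ 0.434 -0.165  0.   ]
side knob 0.64 [ 0.435 -0.17   0.068]
side outer_lid 0.62 [ 0.432 -0.162  0.012]
side outer_lid 0.59 [ 0.569 -0.223 -0.002]
side collar 0.82 [ 0.435 -0.165  0.039]
side collar 0.57 [ 0.571 -0.222  0.022]
side jam_jar 0.91 [ 0.635  0.265 -0.003]
side salt_shaker 0.52 [ 0.641  0.165 -0.004]
top [[0.01, -0.991, 0.131, 0.424], [-1.0, -0.009, 0.009, 0.01], [-0.008, -0.131, -0.991, 1.17], [0.0, 0.0, 0.0, 1.0]] [[370.0, 0.0, 253.0], [0.0, 370.0, 192.0], [0.0, 0.0, 1.0]]
top canister_green 0.72 [0.452 0.193 0.001]
top canister_green 0.6 [ 0.545  0.383 -0.001]
top canister_green 0.53 [ 0.64   0.163 -0.006]
top canister_green 0.52 [ 0.432 -0.165  0.067]
top inner_lid 0.42 [ 0.431 -0.162 -0.001]
top knob 0.65 [ 0.432 -0.161  0.066]
top outer_lid 0.86 [ 0.434 -0.164  0.015]
top outer_lid 0.74 [ 0.571 -0.228 -0.002]
top collar 0.82 [ 0.572 -0.228  0.016]
top collar 0.67 [ 0.436 -0.162  0.039]
top jam_jar 0.77 [0.636 0.266 0.001]
top salt_shaker 0.7 [ 0.636  0.165 -0.003]
```

View pics/side0.png

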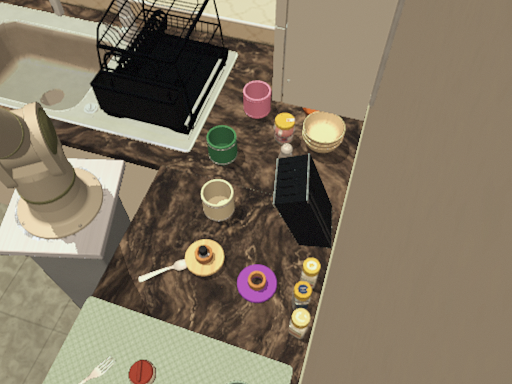

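View pics/top0.png

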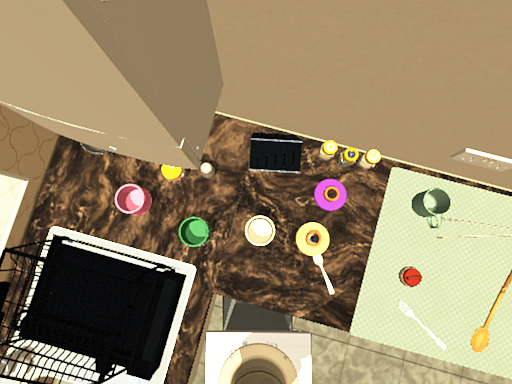

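Side view: green canister at (222,145), its pink look-alike at (257,99), cream canister at (218,200), wooden lid with black knob at (205,257), and purple look-alike cover at (257,283). The same things in the top view are at (194,232), (132,199), (260,231), (312,238) and (331,194). I choose the wooden lid and the dark-green canister. Next I'll refine the positions from depth and check the choice in a crop.

```bash
cat > h.py <<'E'
import numpy as np,cv2
from workcell import monitor,snapshot,env,finder
from scipy.optimize import least_squares
from scipy.spatial.transform import Rotation as R
def cloud(c):
    d=snapshot(c);z=d['depth'];K=d['K'];v,u=np.indices(z.shape)
    p=np.stack([(u-K[0,2])/K[0,0]*z,(v-K[1,2])/K[1,1]*z,z],-1)@d['world_from_camera'][:3,:3].T+d['world_from_camera'][:3,3]
    p[z==0]=np.nan
    return d,p
def near(p,c,r,z0,z1):
    return (np.hypot(p[...,0]-c[0],p[...,1]-c[1])<r)&(p[...,2]>z0)&(p[...,2]<z1)
def fit(q,r=None):
    f=(lambda x:np.hypot(q[:,0]-x[0],q[:,1]-x[1])-r)
    return least_squares(f,q[:,:2].mean(0),loss='soft_l1',f_scale=.002).x
def mid(q):
    a=cv2.minEnclosingCircle(q[:,:2].astype(np.float32)*1000); return np.round(np.array(a[0])/1000,4),round(a[1])
def tool(dw):  # world shift -> tool axes, cm
    return (R.from_rotvec(monitor.read_state()['tool_rot']).inv().apply(dw)*100).round(2)
E
python3 - <<'E'
from h import *
for c in('side','top'):
    d,p=cloud(c)
    k=p[near(p,(.434,-.164),.03,.066,.085)];print(c,'knob',len(k),k.mean(0).round(4),mid(k))
    k=p[near(p,(.434,-.164),.06,.018,.031)];print(c,'plate',len(k),k.mean(0).round(4),mid(k))
    k=p[near(p,(.453,.190),.06,.078,.092)];print(c,'rim',len(k),k.mean(0).round(4),mid(k),fit(k,.041).round(4),np.percentile(k[:,2],[10,50,90]).round(4))
    k=p[near(p,(.45,.01),.06,.078,.092)];print(c,'cream',mid(k))
    if c=='side':cv2.imwrite('pics/crop1.png',cv2.resize(d['image'][110:310,150:310,::-1],None,fx=3,fy=3,interpolation=cv2.INTER_CUBIC))
E
```

```text
side knob 61 [ 0.4326 -0.1665  0.0737] (array([ 0.4328, -0.1662]), 11)
side plate 842 [ 0.4333 -0.1687  0.0253] (array([ 0.4313, -0.164 ]), 52)
side rim 217 [0.4503 0.1901 0.0841] (array([0.4515, 0.1922]), 47) [0.4501 0.1918] [0.0798 0.0846 0.0876]
side cream (array([ 0.4538, -0.0022]), 45)
top knob 44 [ 0.4342 -0.1639  0.0742] (array([ 0.4347, -0.164 ]), 11)
top plate 701 [ 0.4341 -0.1622  0.0246] (array([ 0.4343, -0.1634]), 51)
top rim 198 [0.4521 0.1934 0.0845] (array([0.4519, 0.1931]), 44) [0.4518 0.1931] [0.0806 0.0847 0.0874]
top cream (array([ 0.4564, -0.001 ]), 44)
```

View pics/crop1.png

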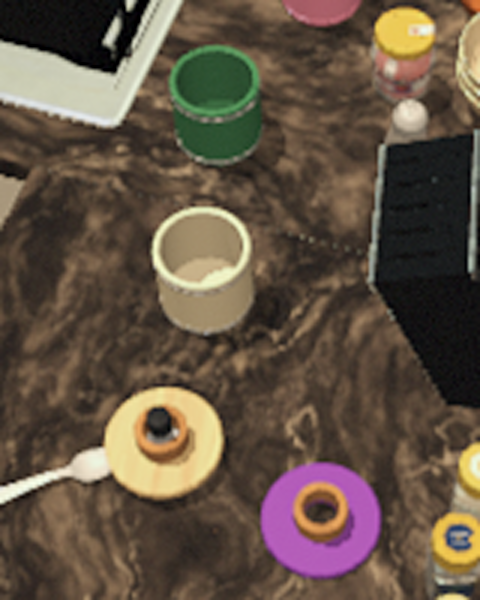

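The crop shows the plain wooden cover with the black knob at (160,420) and the dark-green banded canister at (215,100), so the choice holds. Knob is at about (0.434,-0.165) and the green mouth at about (0.451,0.1925), with heights matching the given sizes.

Run:
```python
from h import *
s=monitor.read_state();print(tool(np.array([.434,-.165,.13])-s['tool_pos']),R.from_rotvec(s['tool_rot']).as_matrix().round(3).tolist())
```

```text
[ 36.56 -43.88   8.86] [[0.955, 0.296, -0.0], [0.296, -0.955, -0.0], [-0.0, 0.0, -1.0]]
```

move_arm(
  steps=[
    [[36.6,-43.9,1],[0,0,0],1],
    [[36.6,-43.9,1],[0,0,0],1],
    [[36.6,-43.9,1],[0,0,0],1],
    [[36.6,-43.9,1],[0,0,0],1],
    [[36.6,-43.9,1],[0,0,0],1],
    [[36.6,-43.9,1],[0,0,0],1],
    [[36.6,-43.9,1],[0,0,0],1],
    [[36.6,-43.9,1],[0,0,0],1],
    [[36.6,-43.9,1],[0,0,0],1],
    [[36.6,-43.9,1],[0,0,0],1],
    [[36.6,-43.9,1],[0,0,0],1],
    [[36.6,-43.9,1],[0,0,0],1],
    [[36.6,-43.9,1],[0,0,0],1],
    [[36.6,-43.9,1],[0,0,0],1],
    [[36.6,-43.9,1],[0,0,0],1],
    [[36.6,-43.9,8],[0,0,0],0.2],
    [[36.6,-43.9,8.8],[0,0,0],0],
    [[36.6,-43.9,8.8],[0,0,0],0],
  ],
)

```text
clock: 2.4
tool_pos: [0.4319, -0.164, 0.1263]
tool_rot: [-3.103, -0.472, 0.01]
contact_force: [-1.2, 0.2, 0.4]
opening: 0.832
grasp_force: 0.0
```

Run:
```python
from h import *
s=monitor.read_state();print(s['clock'],s['tool_pos'],s['joint_positions'].round(2) if hasattr(s['joint_positions'],'round') else s['joint_positions'],s['opening'],s['contact_force'],tool(np.array([.434,-.165,.054])-s['tool_pos']))
```

```text
2.4 [ 0.43192638 -0.16401215  0.12629416] [ 0.29  0.44 -0.07  2.27  0.07  0.44 -1.1 ] 0.831915718795701 [-1.22738254  0.19086096  0.43614938] [0.21 0.18 7.23]
```

move_arm(
  steps=[
    [[0.1,0.0,1.5],[0,0,0],0.1],
    [[0.1,0,3],[0,0,0],0.1],
    [[0.1,0,4.5],[0,0,0],0.1],
    [[0.1,0,4.5],[0,0,0],0.1],
    [[0.1,0,4.5],[0,0,0],0.1],
    [[0.1,0,4.5],[0,0,0],0.1],
  ],
)

```text
clock: 2.9
tool_pos: [0.4357, -0.1649, 0.0869]
tool_rot: [3.106, 0.47, 0.001]
contact_force: [-0.1, 0.1, 0.0]
opening: 0.551
grasp_force: 0.0
```

Run:
```python
from h import *
s=monitor.read_state();print(s['clock'],s['tool_pos'],s['opening'],s['contact_force'],tool(np.array([.434,-.165,.054])-s['tool_pos']))
d,p=cloud('side')
cv2.imwrite('pics/crop2.png',cv2.resize(d['image'][160:310,120:290,::-1],None,fx=3.5,fy=3.5,interpolation=cv2.INTER_CUBIC))
```

```text
2.9 [ 0.43567521 -0.16492348  0.08692476] 0.5506233798791743 [-0.07848241  0.12525776  0.04774777] [-0.17 -0.04  3.29]
```

View pics/crop2.png

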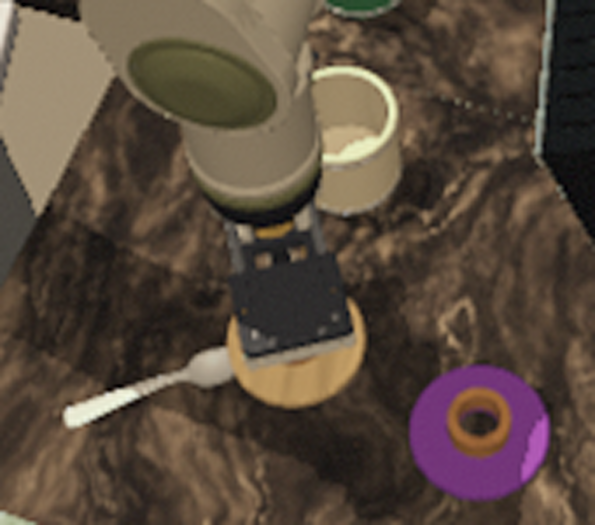

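The gripper sits squarely over the wooden lid at (300,320), with the purple one well clear at (480,420). I'll descend and grip.

move_arm(
  steps=[
    [[-0.15,0,1],[0,0,0],0.1],
    [[-0.15,0,2],[0,0,0],0.1],
    [[-0.15,0,3.0],[0,0,0],0.1],
    [[-0.15,0,3.0],[0,0,0],0.1],
    [[-0.15,0,3.0],[0,0,0],0.1],
    [[-0.15,0,3.0],[0,0,0],-0.4],
    [[-0.15,0,3.0],[0,0,0],-0.7],
    [[-0.15,0,3.0],[0,0,0],-1],
    [[-0.15,0,3.0],[0,0,0],-1],
    [[-0.15,0,3.0],[0,0,0],-1],
    [[-0.15,0,3.0],[0,0,0],-1],
    [[-0.15,0,3.0],[0,0,0],-1],
    [[-0.15,0,3.0],[0,0,0],-1],
  ],
  squeeze=30,
)

```text
clock: 4.03
tool_pos: [0.4341, -0.1652, 0.0558]
tool_rot: [3.106, 0.47, 0.001]
contact_force: [0.5, -2.4, 4.4]
opening: 0.23
grasp_force: 30.0
```

move_arm(
  steps=[
    [[0,0,-0.5],[0,0,0],-1],
    [[0,0,-1.2],[0,0,0],-1],
    [[0,0,-2.4],[0,0,0],-1],
    [[0,0,-4],[0,0,0],-1],
    [[0,0,-6],[0,0,0],-1],
    [[0,0,-8],[0,0,0],-1],
    [[0,0,-10],[0,0,0],-1],
    [[0,0,-12],[0,0,0],-1],
    [[0,0,-13.5],[0,0,0],-1],
    [[0,0,-14.5],[0,0,0],-1],
    [[0,0,-14.5],[0,0,0],-1],
    [[0,0,-14.5],[0,0,0],-1],
  ],
)

```text
clock: 5.03
tool_pos: [0.4334, -0.1646, 0.2009]
tool_rot: [3.106, 0.471, 0.001]
contact_force: [-0.9, -0.3, -4.4]
opening: 0.229
grasp_force: 30.0
```

Run:
```python
from h import *
s=monitor.read_state();print(s['clock'],s['tool_pos'],s['contact_force'],tool(np.array([.451,.1922,s['tool_pos'][2]])-s['tool_pos']))
print(tool(np.array([.0,.0,0])+np.array([.0175,.357,0])))
```

```text
5.0333 [ 0.43339495 -0.16464308  0.20090795] [-0.89698192 -0.3077143  -4.39142388] [ 12.26 -33.56  -0.  ]
[ 12.26 -33.58  -0.  ]
```

Lifted, with the weight showing on the wrist. I'll carry it over in eased steps.

move_arm(
  steps=[
    [[0.3,-0.8,0],[0,0,0],-1],
    [[0.8,-2.2,0],[0,0,0],-1],
    [[1.6,-4.4,0],[0,0,0],-1],
    [[2.5,-6.9,0],[0,0,0],-1],
    [[3.5,-9.6,0],[0,0,0],-1],
    [[4.5,-12.3,0],[0,0,0],-1],
    [[5.5,-15.0,0],[0,0,0],-1],
    [[6.5,-17.8,0],[0,0,0],-1],
    [[7.5,-20.5,0],[0,0,0],-1],
    [[8.5,-23.3,0],[0,0,0],-1],
    [[9.5,-26.0,0],[0,0,0],-1],
    [[10.4,-28.5,0],[0,0,0],-1],
    [[11.1,-30.5,0],[0,0,0],-1],
    [[11.7,-32.0,0],[0,0,0],-1],
    [[12.1,-33.0,0],[0,0,0],-1],
    [[12.26,-33.57,0],[0,0,0],-1],
    [[12.26,-33.57,0],[0,0,0],-1],
    [[12.26,-33.57,0],[0,0,0],-1],
    [[12.26,-33.57,0],[0,0,0],-1],
  ],
)

```text
clock: 6.62
tool_pos: [0.4512, 0.1908, 0.2004]
tool_rot: [3.106, 0.469, -0.001]
contact_force: [-0.3, 0.3, -3.7]
opening: 0.226
grasp_force: 30.0
```

Run:
```python
from h import *
s=monitor.read_state();t=s['tool_pos'];print(s['clock'],t,s['contact_force'],s['joint_positions'])
for c in('side','top'):
    d,p=cloud(c)
    k=p[near(p,(.451,.192),.06,.15,.178)]
    if len(k)>5:print(c,'cover plate',len(k),k.mean(0).round(4),mid(k),np.ptp(k[:,2]))
    k=p[near(p,(.451,.192),.06,.06,.083)]
    if len(k)>5:print(c,'can',len(k),mid(k),fit(k,.044).round(4))
    m=near(p,(.451,.192),.06,-1,1);v,u=np.where(m);
    print(u.min(),u.max(),v.min(),v.max())
    if c=='side':cv2.imwrite('pics/crop3.png',cv2.resize(d['image'][60:220,150:310,::-1],None,fx=3.5,fy=3.5,interpolation=cv2.INTER_CUBIC))
```

```text
6.6167 [0.45120436 0.19079816 0.20036517] [-0.32096042  0.25731636 -3.7175734 ] [-0.40366851  0.35033278 -0.14752968  2.13948455  0.08326578  0.65802173
 -1.87965603]
side cover plate 572 [0.4508 0.1759 0.1698] (array([0.4485, 0.1914]), 52) 0.018345693024378718
side can 217 (array([0.4509, 0.1899]), 44) [0.45   0.1936]
189 242 0 170
top cover plate 257 [0.4414 0.1667 0.1701] (array([0.4461, 0.1792]), 49) 0.010971058003956036
top can 9 (array([0.4293, 0.1582]), 12) [0.4523 0.1938]
110 217 188 263
```

View pics/crop3.png

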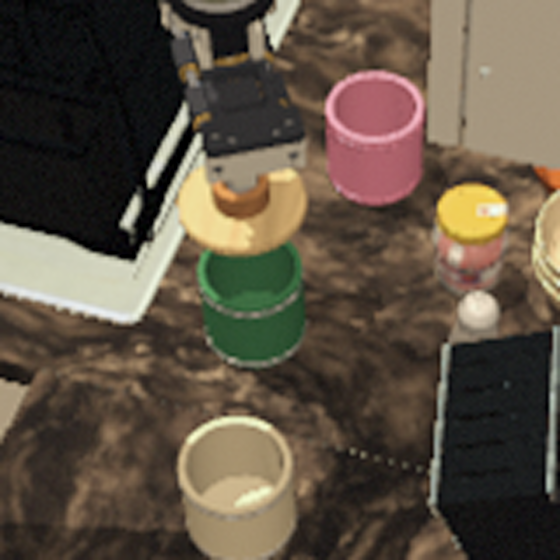

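The lid hangs level at (243,205) above the green canister at (250,300), and the plate height of 0.170 matches. Next I lower it to just above the rim.

move_arm(
  steps=[
    [[0,0,1],[0,0,0],-1],
    [[0,0,2.2],[0,0,0],-1],
    [[0,0,3.4],[0,0,0],-1],
    [[0,0,4.4],[0,0,0],-1],
    [[0,0,5],[0,0,0],-1],
    [[0,0,5.4],[0,0,0],-1],
    [[0,0,5.4],[0,0,0],-1],
    [[0,0,5.4],[0,0,0],-1],
    [[0,0,5.4],[0,0,0],-1],
  ],
)

```text
clock: 7.47
tool_pos: [0.4518, 0.1921, 0.1471]
tool_rot: [-3.106, -0.47, -0.001]
contact_force: [-0.3, -0.3, -4.3]
opening: 0.233
grasp_force: 30.0
```

Run:
```python
from h import *
s=monitor.read_state();print(s['clock'],s['contact_force'],s['tool_pos'],tool(np.array([.4512,.1925,.127])-s['tool_pos']))
```

```text
7.4667 [-0.32720025 -0.25179847 -4.30818352] [0.45176663 0.19211346 0.14707226] [-0.04 -0.05  2.01]
```

move_arm(
  steps=[
    [[0,0,0.25],[0,0,0],-1],
    [[0,0,0.5],[0,0,0],-1],
    [[0,0,0.7],[0,0,0],-1],
    [[0,0,0.9],[0,0,0],-1],
    [[0,0,1.1],[0,0,0],-1],
    [[0,0,1.2],[0,0,0],-1],
    [[0,0,1.2],[0,0,0],-1],
    [[0,0,1.2],[0,0,0],-1],
  ],
)

```text
clock: 8.13
tool_pos: [0.4514, 0.1921, 0.1345]
tool_rot: [3.106, 0.471, -0.0]
contact_force: [-0.3, 0.5, -4.9]
opening: 0.228
grasp_force: 30.0
```

No contact load, so the plug is entering freely (origin about 0.079, below the rim). I'll go the rest of the way slowly.

move_arm(
  steps=[
    [[0,0,0.2],[0,0,0],-1],
    [[0,0,0.4],[0,0,0],-1],
    [[0,0,0.55],[0,0,0],-1],
    [[0,0,0.65],[0,0,0],-1],
    [[0,0,0.7],[0,0,0],-1],
    [[0,0,0.7],[0,0,0],-1],
    [[0,0,0.7],[0,0,0],-1],
  ],
)

```text
clock: 8.72
tool_pos: [0.4514, 0.1921, 0.1276]
tool_rot: [3.106, 0.471, -0.0]
contact_force: [-1.0, -0.1, -5.1]
opening: 0.229
grasp_force: 30.0
```

move_arm(
  steps=[
    [[0,0,0.05],[0,0,0],-1],
    [[0,0,0.1],[0,0,0],-1],
    [[0,0,0.1],[0,0,0],-1],
    [[0,0,0.1],[0,0,0],-1],
  ],
)

```text
clock: 9.05
tool_pos: [0.4516, 0.192, 0.1268]
tool_rot: [3.106, 0.47, 0.0]
contact_force: [-0.6, -0.4, 1.0]
opening: 0.228
grasp_force: 30.0
```

Contact, with the flange on the rim. A slight extra seat, then release.

move_arm(
  steps=[
    [[0,0,0.05],[0,0,0],-1],
    [[0,0,0.05],[0,0,0],-1],
    [[0,0,0.05],[0,0,0],-0.45],
    [[0,0,0.05],[0,0,0],-0.4],
    [[0,0,0.05],[0,0,0],-0.2],
    [[0,0,0.05],[0,0,0],0],
    [[0,0,0.05],[0,0,0],0.3],
    [[0,0,0.05],[0,0,0],0.5],
    [[0,0,0.05],[0,0,0],0.5],
    [[0,0,0.05],[0,0,0],0.5],
    [[0,0,0.05],[0,0,0],0.5],
  ],
)

```text
clock: 9.97
tool_pos: [0.4514, 0.1921, 0.1261]
tool_rot: [3.106, 0.471, -0.0]
contact_force: [0.0, -0.7, -0.1]
opening: 0.733
grasp_force: 0.0
```

move_arm(
  steps=[
    [[0,0,-1.5],[0,0,0],0.6],
    [[0,0,-4],[0,0,0],0.6],
    [[0,0,-7],[0,0,0],0.6],
    [[0,0,-10],[0,0,0],0.6],
    [[-4,3,-11],[0,0,0],0.6],
    [[-4,6,-11],[0,0,0],0.6],
    [[-4,10,-11],[0,0,0],0.6],
    [[-4,13,-11],[0,0,0],0.6],
    [[-4,13,-11],[0,0,0],0.6],
    [[-4,13,-11],[0,0,0],0.6],
  ],
)

```text
clock: 10.8
tool_pos: [0.4519, 0.0546, 0.2362]
tool_rot: [3.107, 0.465, 0.0]
contact_force: [-0.1, 0.3, -0.7]
opening: 0.803
grasp_force: 0.0
```

Run:
```python
from h import *
s=monitor.read_state();print(s['clock'],s['tool_pos'],s['contact_force'],s['opening'])
for c in('side','top'):
    d,p=cloud(c)
    for n,a,b,r in(('knob',.137,.155,.03),('collar',.112,.126,.03),('plate',.09,.102,.06)):
        k=p[near(p,(.451,.192),r,a,b)]
        if len(k)>5:print(c,n,len(k),k.mean(0).round(4),mid(k),np.percentile(k[:,2],[5,50,95]).round(4))
    A=np.c_[k[:,:2]-k[:,:2].mean(0),np.ones(len(k))];print('tilt',np.linalg.lstsq(A,k[:,2],rcond=None)[0].round(4))
    for r in finder.spot_point(c,'collar')[:3]: print(r['p'],r['position'])
    if c=='side':cv2.imwrite('pics/crop4.png',cv2.resize(d['image'][60:220,150:310,::-1],None,fx=3.5,fy=3.5,interpolation=cv2.INTER_CUBIC))
```

```text
10.8 [0.45194599 0.05458142 0.23617592] [-0.07203682  0.34586456 -0.73369863] 0.8033610651330663
side plate 160 [0.479  0.1782 0.0959] (array([0.4522, 0.1923]), 52) [0.0924 0.0959 0.0993]
tilt [0.0105 0.0083 0.0959]
0.76 [0.4505, 0.1918, 0.1114]
0.73 [0.5726, -0.2236, 0.0229]
top knob 22 [0.45   0.1967 0.1464] (array([0.4506, 0.1954]), 11) [0.142  0.147  0.1492]
top collar 56 [0.4484 0.2066 0.1199] (array([0.451 , 0.1971]), 22) [0.1168 0.1199 0.1227]
top plate 351 [0.445  0.2191 0.0962] (array([0.4506, 0.1976]), 50) [0.0931 0.0962 0.0995]
tilt [0.0014 0.004  0.0962]
0.91 [0.5735, -0.2291, 0.0183]
0.81 [0.45, 0.196, 0.1076]
```

View pics/crop4.png

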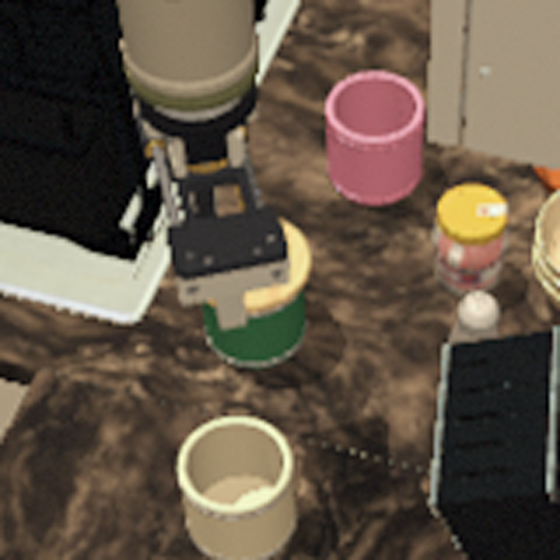

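Lid seated: plate top at 0.096 and knob top at 0.146, both as expected, and it is level (seen behind the gripper at (285,260)). I'll clear the view once for an accurate collar centre.

move_arm(
  steps=[
    [[0.5,2,0],[0,0,0],1],
    [[1.2,5,0],[0,0,0],1],
    [[2.4,9,0],[0,0,0],1],
    [[-3,12,0],[0,0,0],1],
    [[-3,12,0],[0,0,0],1],
    [[-3,12,0],[0,0,0],1],
  ],
)

```text
clock: 11.5
tool_pos: [0.4555, -0.0698, 0.2356]
tool_rot: [3.106, 0.466, -0.005]
contact_force: [0.4, -0.2, 0.5]
opening: 1.001
grasp_force: 0.0
```

Run:
```python
from h import *
s=monitor.read_state();print(s['clock'],s['tool_pos'],s['contact_force'],s['opening'])
for c in('side','top'):
    d,p=cloud(c)
    for n,a,b,r in(('knob',.137,.155,.03),('collar',.112,.126,.03),('plate',.09,.102,.06)):
        k=p[near(p,(.451,.192),r,a,b)]
        if len(k)>5:print(c,n,len(k),k.mean(0).round(4),mid(k),np.percentile(k[:,2],[5,50,95]).round(4))
    k=p[near(p,(.451,.192),.06,.03,.075)]
    if len(k)>5:print(c,'can',len(k),fit(k,.044))
print(tool(np.array([.451,.194,.20])-s['tool_pos']))
```

```text
11.5 [ 0.45547453 -0.06984098  0.23556723] [ 0.38618135 -0.17126434  0.51155435] 1.0008316282628198
side knob 15 [0.457  0.1904 0.1444] (array([0.4534, 0.1924]), 10) [0.1403 0.1441 0.1492]
side collar 58 [0.4618 0.1867 0.1189] (array([0.4611, 0.1905]), 20) [0.114  0.119  0.1231]
side plate 323 [0.4729 0.1831 0.0965] (array([0.4561, 0.1915]), 50) [0.0924 0.0966 0.1002]
side can 159 [0.44965513 0.19453577]
top knob 51 [0.4513 0.1916 0.1456] (array([0.4514, 0.1921]), 11) [0.142  0.1462 0.149 ]
top collar 121 [0.4511 0.1931 0.1199] (array([0.4509, 0.1939]), 23) [0.1159 0.1199 0.1234]
top plate 776 [0.4504 0.1927 0.0963] (array([0.4512, 0.194 ]), 51) [0.0929 0.0963 0.0998]
[  7.4  -25.33   3.56]
```

move_arm(
  steps=[
    [[0.7,-2,0],[0,0,0],1],
    [[1.6,-5,0],[0,0,0],1],
    [[2.4,-8.3,0],[0,0,0],1],
    [[3.4,-11.7,0],[0,0,0],1],
    [[4.4,-15,0],[0,0,0],1],
    [[5.4,-18.4,0],[0,0,0],1],
    [[6.3,-21.5,0],[0,0,0],1],
    [[7,-24,0],[0,0,0],1],
    [[7.4,-25.3,0],[0,0,0],1],
    [[7.4,-25.3,0],[0,0,0],1],
    [[7.4,-25.3,0],[0,0,0],1],
    [[7.4,-25.3,1.5],[0,0,0],1],
    [[7.4,-25.3,3.5],[0,0,0],1],
    [[7.4,-25.3,3.5],[0,0,0],1],
    [[7.4,-25.3,3.5],[0,0,0],1],
    [[7.4,-25.3,3.5],[0,0,0],1],
  ],
)

```text
clock: 12.93
tool_pos: [0.4546, 0.1958, 0.2017]
tool_rot: [3.106, 0.47, 0.0]
contact_force: [-0.3, 0.8, -0.7]
opening: 0.999
grasp_force: 0.0
```

Run:
```python
from h import *
s=monitor.read_state();print(s['clock'],s['tool_pos'],s['contact_force'],tool(np.array([.451,.194,.10])-s['tool_pos']))
```

```text
12.9333 [0.45464052 0.19584367 0.20169522] [-0.2984382   0.76997349 -0.66007278] [-0.4   0.07 10.17]
```

move_arm(
  steps=[
    [[-0.4,0.07,1.5],[0,0,0],1],
    [[-0.4,0.07,3.5],[0,0,0],1],
    [[-0.4,0.07,5.5],[0,0,0],1],
    [[-0.4,0.07,7.3],[0,0,0],1],
    [[-0.4,0.07,8.7],[0,0,0],0.8],
    [[-0.4,0.07,9.6],[0,0,0],0.6],
    [[-0.4,0.07,10.1],[0,0,0],0.5],
    [[-0.4,0.07,10.1],[0,0,0],0.4],
    [[-0.4,0.07,10.1],[0,0,0],0.3],
    [[-0.4,0.07,10.1],[0,0,0],0.3],
  ],
)

```text
clock: 13.77
tool_pos: [0.4512, 0.1945, 0.1009]
tool_rot: [-3.106, -0.47, -0.002]
contact_force: [0.1, -0.7, 0.7]
opening: 0.66
grasp_force: 0.0
```

Run:
```python
from h import *
s=monitor.read_state();print(s['clock'],s['tool_pos'],s['contact_force'],s['opening'],tool(np.array([.451,.194,.10])-s['tool_pos']))
```

```text
13.7667 [0.45122844 0.1944648  0.10091643] [ 0.06298477 -0.73310745  0.6874752 ] 0.6600585995610185 [-0.04  0.04  0.09]
```

move_arm(
  steps=[
    [[0,0,0.1],[0,0,0],0.2],
    [[0,0,0.1],[0,0,0],0.1],
    [[0,0,0.1],[0,0,0],0.04],
    [[0,0,0.1],[0,0,0],0],
    [[0,0,0.1],[0,0,0],-0.1],
    [[0,0,0.1],[0,0,0],-0.3],
    [[0,0,0.1],[0,0,0],-0.5],
    [[0,0,0.1],[0,0,0],-0.5],
    [[0,0,0.1],[0,0,0],-0.5],
  ],
  squeeze=20,
)

```text
clock: 14.52
tool_pos: [0.4509, 0.1941, 0.0993]
tool_rot: [3.106, 0.47, 0.0]
contact_force: [0.5, -2.7, 5.5]
opening: 0.486
grasp_force: 20.0
```

move_arm(
  steps=[
    [[0,0,-0.2],[0,0,0],-0.5],
    [[0,0,-0.5],[0,0,0],-0.5],
    [[0,0,-0.9],[0,0,0],-0.5],
    [[0,0,-1.4],[0,0,0],-0.5],
    [[0,0,-2.0],[0,0,0],-0.5],
    [[0,0,-2.7],[0,0,0],-0.5],
    [[0,0,-3.4],[0,0,0],-0.5],
    [[0,0,-4.2],[0,0,0],-0.5],
    [[0,0,-5],[0,0,0],-0.5],
    [[0,0,-5.8],[0,0,0],-0.5],
    [[0,0,-6.6],[0,0,0],-0.5],
    [[0,0,-7.4],[0,0,0],-0.5],
    [[0,0,-8.2],[0,0,0],-0.5],
    [[0,0,-9],[0,0,0],-0.5],
    [[0,0,-9.6],[0,0,0],-0.5],
    [[0,0,-10],[0,0,0],-0.5],
    [[0,0,-10],[0,0,0],-0.5],
    [[0,0,-10],[0,0,0],-0.5],
    [[0,0,-10],[0,0,0],-0.5],
    [[0,0,-10],[0,0,0],-0.5],
  ],
)

```text
clock: 16.18
tool_pos: [0.4505, 0.1942, 0.1987]
tool_rot: [3.106, 0.471, -0.001]
contact_force: [0.6, 0.4, -1.5]
opening: 0.489
grasp_force: 20.0
```

Run:
```python
from h import *
s=monitor.read_state();print(s['clock'],s['tool_pos'],s['contact_force'],s['opening'],s['grasp_force'])
for c in('side','top'):
    d,p=cloud(c)
    for n,a,b,r in(('plate',.185,.205,.06),('knob',.137,.155,.02),('flange',.08,.1,.05),('can',.03,.08,.06)):
        k=p[near(p,(.451,.192),r,a,b)]
        if len(k)>5:print(c,n,len(k),k.mean(0).round(4),mid(k))
        if n=='plate':
            A=np.c_[k[:,:2]-k[:,:2].mean(0),np.ones(len(k))];print('tilt',np.linalg.lstsq(A,k[:,2],rcond=None)[0].round(4))
    if c=='side':cv2.imwrite('pics/crop5.png',cv2.resize(d['image'][60:220,150:310,::-1],None,fx=3.5,fy=3.5,interpolation=cv2.INTER_CUBIC))
```

```text
16.1833 [0.45051567 0.19417116 0.19868541] [ 0.5947891   0.39786915 -1.50851281] 0.48921833350458277 19.999370612204075
side plate 497 [0.4475 0.1735 0.1952] (array([0.4484, 0.1916]), 52)
tilt [-0.0026  0.0285  0.1952]
side knob 10 [0.4512 0.1832 0.1401] (array([0.451 , 0.1853]), 7)
side flange 505 [0.4512 0.1833 0.0905] (array([0.4499, 0.1914]), 44)
side can 297 [0.4555 0.1599 0.0556] (array([0.4509, 0.1899]), 44)
top plate 166 [0.4297 0.1703 0.1955] (array([0.4499, 0.1938]), 50)
tilt [0.0173 0.0215 0.1955]
top flange 26 [0.4297 0.1598 0.0888] (array([0.4278, 0.1621]), 18)
top can 23 [0.4261 0.1604 0.0546] (array([0.4251, 0.1664]), 21)
```

View pics/crop5.png

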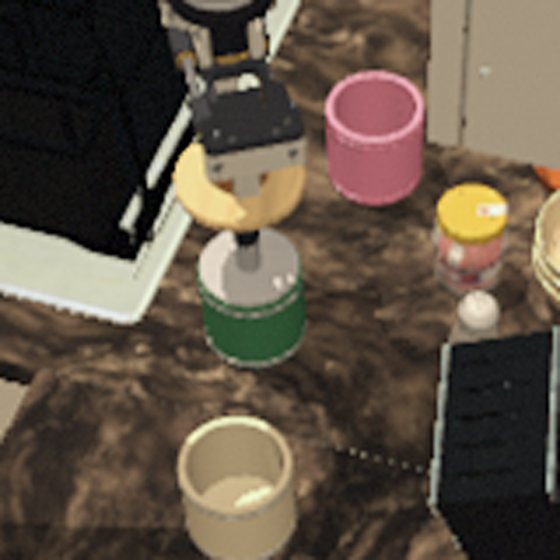

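The cover is held level at (240,185), 10 cm up (plate at 0.195). The inner lid is seated in the green canister at (250,270), with the flange top at about 0.0905 (expected 0.091), and nothing else has moved. Handing in.

```bash
python3 -c "
from workcell import env
print(env.finish_job())"
```

```text
the job is handed in; nothing more can be done
None
```

The inner lid is seated in the green canister and the arm is holding the wooden cover level about 10 cm above it; the job was handed in at about 16 s, and no verdict came back.

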